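# Find the empty bay and push its flap open

### The arm

A 6-joint arm with a two-finger parallel gripper is mounted at the origin on a cart in front of the work surface, level with it; the furniture and walls round the work are solid. World frame = base frame: x ahead of the robot, y to its left, z up, the work surface at z = 0. Lengths are in mm, angles in rad, forces in N, time in s.
With the tool pointing down it reaches from about 225 to 875 mm from the base axis. Payload 3.4 kg.
Tool frame: the origin (TCP) lies on the centre line of the jaws, within the pads' length; the fingertips stand 19 mm ahead of it and the grasp point (between the pads) is the TCP; z points along the fingers, y is the line along which they close (so a half turn about z gives the same grasp; the last joint's range is limited). The gripper opens to 85 mm and grips with 20 to 120 N. Pads are 22 mm wide; open, the fingers measure 114 mm over their backs; the gripper's body (76 mm by 85 mm) begins 54 mm behind the grasp point. The pads swing forward as they close: fully open they stand 13 mm farther back than shut.
Start: joints at [0.989, 0.276, 1.505, -0, 1.361, -0.121], TCP at [255.702, 515.05, 250.328] pointing down, gripper open.
Joint ranges: [-2.89, 2.89], [-0.75, 2.08], [0.22, 2.7], [-1.18, 4.32], [0.11, 2.71], [-2.7, 2.7]. Speed limits (rad/s): [2.57, 2.57, 3.14, 3.14, 3.14, 3.14].

### API

Orientations are given as a unit quaternion [w, x, y, z].
In Python, from bench import sensors, capture, bot gives the robot as it stands.
- The arm moves only by the tool drive_tool, never from a script. Its argument "moves" is a list that holds one entry, the list of rows, each a list of 7 numbers: the shift along the world's x, y, z in mm, then the turn, a rotation vector about the world's x, y, z in degrees, then the finger opening in mm, from 0 to 85.4. A call has 1 to 10 rows; each row is the pose to reach, as a shift and turn from the pose commanded when the call began; what a row does not reach only later rows make up. A row lasts 1/10 s, in which the tool goes at most 50 mm and 8.59 degrees, less where a joint would pass 70% of its speed; a pose out of reach is approached as far as the arm can. A call with a gripper value outside its range is refused whole. The fingers move at their own pace and stop on an object; the grip force is fixed at half the most. Time passes only in rows, so rows that repeat a pose let the fingers close. It gives the time, the measured TCP pose, the force, the opening and the grip force at its end, in the units of the state.
- sensors.get_state(): the state, without advancing time (a new reading comes with each control period).
- capture(name): name is "side" or "top"; returns a dict with "img" (400x640x3 uint8, red, green, blue), "fov_y" (degrees; the focal length in pixels is half the picture's height over the tangent of half this angle, whatever the lens; pixels are square), "cx", "cy" (the principal point, pixels), "rvec" (rotation vector, rad) and "tvec" (3), from world to camera coordinates, as OpenCV has them. Camera axes: x right, y down, z forward; pixel columns grow to the right and rows downward; lengths in mm; the calibration is good to about 2 mm. A picture is of the moment at which its call begins. There is no depth.
- bot.close_job(): hands the job in; it is judged then, once.
The state is a dict: "t": time; "qpos": joint angles; "joint_vel": joint speeds; "joint_torque": joint torques, N m; "eef_pos": TCP position; "tcp_rot": TCP orientation; "contact_force": force on the tool from outside, world axes, zero at the start; "ft_torque": the same for the moment, N m; "opening": finger opening in mm; "gripper_force": force on a finger pad.
Only numpy, scipy, OpenCV 4.12 (cv2) and the standard library are available. Lean on these libraries where they do the work, as an engineer would, in place of code of your own. Each camera call takes 0.05 s, during which the arm holds its last target. There are 200 camera calls.

### The job

Of the four identical metal flaps in the top of the white drop chest, three rest on full bays and hold firm; one bay is empty and its flap gives when pressed. Press down on the ribbed half of one flap after another with the fingertips, without forcing, until you find the one that rocks, then push that flap fully down to its stop and leave it standing open. Do not lift or shift the pen, timer, tape, bottle, tube block or tube lying round it.

Things in the scene. Friction and masses are not known exactly. Their poses are not given: they have to be found in the camera images.
- chest: white box fixed to the bench, 150 mm deep (x), 470 mm wide (y), 100 mm high, grey top. Origin at the centre of its underside, z up; its -x side, with four small shut doors that do not move, faces the robot. In its top lie four identical metal flaps in a row along its y, one over each bay; left of them (+y) the top is a plain ledge.
- flap_a_press (a point): pressing point of the leftmost flap: upper face, middle of the ribbed patch on its long far half; moves with it. Shut, the flap is flush with the top, 100 mm above the bench. Flap 85 (x) by 81 (y) by 6 mm in an opening 90 x 86. It hinges about a line along the chest's y, 30 mm to the chest's -x from here; far edge 62 mm beyond that line, near edge 24 mm before it.
- flap_b_press (a point): pressing point of the second from the left flap: upper face, middle of the ribbed patch on its long far half; moves with it. Shut, the flap is flush with the top, 100 mm above the bench. Flap 85 (x) by 81 (y) by 6 mm in an opening 90 x 86. It hinges about a line along the chest's y, 30 mm to the chest's -x from here; far edge 62 mm beyond that line, near edge 24 mm before it.
- flap_c_press (a point): pressing point of the third from the left flap: upper face, middle of the ribbed patch on its long far half; moves with it. Shut, the flap is flush with the top, 100 mm above the bench. Flap 85 (x) by 81 (y) by 6 mm in an opening 90 x 86. It hinges about a line along the chest's y, 30 mm to the chest's -x from here; far edge 62 mm beyond that line, near edge 24 mm before it.
- flap_d_press (a point): pressing point of the rightmost flap: upper face, middle of the ribbed patch on its long far half; moves with it. Shut, the flap is flush with the top, 100 mm above the bench. Flap 85 (x) by 81 (y) by 6 mm in an opening 90 x 86. It hinges about a line along the chest's y, 30 mm to the chest's -x from here; far edge 62 mm beyond that line, near edge 24 mm before it.
- flap_a (a joint): hinge of the leftmost flap, rad: 0 shut, growing as the far half sinks into the chest and the near edge rises; stop at 1.0. Just one of the four swings, with light friction (1 to 3 N at the patch), and stays where left; the others rest on a full bay and give at most 0.06. Which one swings cannot be seen and differs each time.
- flap_b (a joint): hinge of the second from the left flap, rad: 0 shut, growing as the far half sinks into the chest and the near edge rises; stop at 1.0. Just one of the four swings, with light friction (1 to 3 N at the patch), and stays where left; the others rest on a full bay and give at most 0.06. Which one swings cannot be seen and differs each time.
- flap_c (a joint): hinge of the third from the left flap, rad: 0 shut, growing as the far half sinks into the chest and the near edge rises; stop at 1.0. Just one of the four swings, with light friction (1 to 3 N at the patch), and stays where left; the others rest on a full bay and give at most 0.06. Which one swings cannot be seen and differs each time.
- flap_d (a joint): hinge of the rightmost flap, rad: 0 shut, growing as the far half sinks into the chest and the near edge rises; stop at 1.0. Just one of the four swings, with light friction (1 to 3 N at the patch), and stays where left; the others rest on a full bay and give at most 0.06. Which one swings cannot be seen and differs each time.
- marker: black felt pen, 136 x 10 x 13 mm, lying on the plain ledge at the left end of the chest's top; loose, to be left alone. Origin at the centre of its underside.
- timer: white bench timer, 62 x 66 x 19 mm, in front of the chest; loose, to be left alone. Origin at the centre of its underside.
- tape: roll of beige tape lying flat, 65 mm across, 19 mm high, in front of the chest; loose, to be left alone. Origin at the centre of its underside.
- bottle: small glass bottle with a cap, 56 mm across, 105 mm high, left of the chest; loose, to be left alone. Origin at the centre of its underside.
- block: violet moulded tube block, 62 x 62 x 48 mm, right of the chest; loose, to be left alone. Origin at the centre of its underside.
- tube: capped sample tube, 102 mm long, 17 mm thick, lying behind the chest; loose, to be left alone. Origin at the centre of its underside.

How it is judged:
By the outcome, as a careful person would: the job done as asked, in the order asked, and still so for the second after the job is handed in, with the robot touching nothing.
It also fails if it takes over 45 s, if anything falls off the work surface, if the arm or the gripper's body presses on something with over 40 N, if the wrist force passes 120 N, or if a joint passes its speed limit or range.

## Working session

There is one attempt and no reset: what is moved stays moved. The work goes in short steps, Python scripts to look and compute and a tool call to move; the robot and the scene stay as the last step left them, time stands still between calls to the robot, and variables do not carry over. Pictures are saved under pics/ and viewed, at most 10 in all, crops included, and the job is handed in when it is done.

Besides the shell and the picture viewer there is one more tool, called after ">>>" as name(argument=value, ...), one argument or row to a line, values as JSON. drive_tool: Moves the arm, as the interface text tells. Its arguments: {"type":"object","properties":{"moves":{"type":"array"}},"required":["moves"]}

```bash
mkdir -p pics
cat > h.py <<'E'
import numpy as np, cv2
from bench import sensors, capture, bot
def cam(c):
    h=c["img"].shape[0]; f=h/2/np.tan(np.radians(c["fov_y"])/2)
    K=np.array([[f,0,c["cx"]],[0,f,c["cy"]],[0,0,1]]); R=cv2.Rodrigues(np.array(c["rvec"],float))[0]
    return K,R,np.array(c["tvec"],float).ravel()
def onplane(c,uv,z):
    K,R,t=cam(c); o=-R.T@t
    d=(R.T@np.linalg.inv(K)@np.c_[np.array(uv,float),np.ones(len(uv))].T).T
    return o+d*((z-o[2])/d[:,2])[:,None]
def proj(c,p):
    K,R,t=cam(c); q=(K@(R@np.array(p,float).T+t[:,None])).T
    return q[:,:2]/q[:,2:]
E
python3 - <<'E'
from h import *
for n in("top","side"):
    c=capture(n); cv2.imwrite(f"pics/{n}0.png",c["img"][...,::-1]); K,R,t=cam(c); print(n,-R.T@t,K[0,0],R[2])
s=sensors.get_state(); print(s["t"],s["tcp_rot"],s["contact_force"],s["opening"])
E
```

```text
top [ 433.5225788    44.9992215  1122.03613645] 378.4461890315614 [ 0.09654331 -0.02097182 -0.99510782]
side [ 543.92303896 1095.30639864  676.68818064] 450.6919267605244 [-0.00298904 -0.88171859 -0.47176625]
0.1 [-2.91371451e-04  2.28376042e-01  9.73572625e-01 -8.01613301e-04] [ 0.55637093  0.6124468  -0.89156558] 85.47430567252067
```

View pics/top0.png

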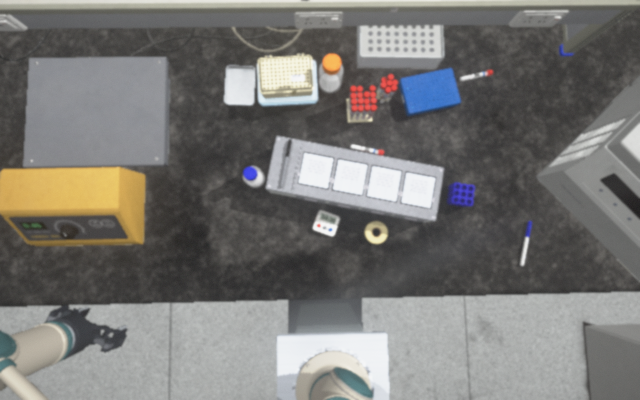

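View pics/side0.png

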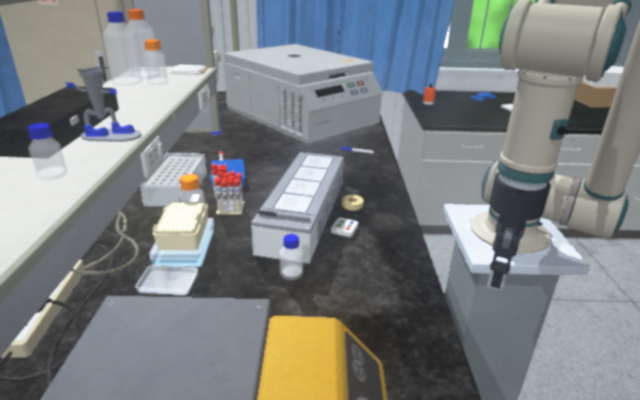

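The top view shows the chest from about (270,140) to (440,215), with the flaps at (315,170), (350,177), (385,183) and (418,189). The pen lies on the ledge at (287,160), and the arm is at lower left.

Run:
```python
from h import *
c=capture("top"); im=c["img"]
crop=im[125:235,255:455]; cv2.imwrite("pics/crop.png",cv2.resize(crop,None,fx=4,fy=4,interpolation=cv2.INTER_CUBIC)[...,::-1])
g=cv2.cvtColor(im,cv2.COLOR_RGB2GRAY); m=(g>205).astype(np.uint8); m[:130]=0;m[240:]=0;m[:,:260]=0;m[:,450:]=0
n,l,st,ce=cv2.connectedComponentsWithStats(m)
for i in range(1,n):
    if st[i,4]>300:
        pts=np.argwhere(l==i)[:,::-1].astype(np.float32); r=cv2.minAreaRect(pts)
        w=onplane(c,cv2.boxPoints(r),100); print(ce[i].round(1),onplane(c,[ce[i]],100)[0].round(1)); print(w[:,:2].round(0).tolist())
```

```text
[366.6 180.1] [ 580.9 -100.6  100. ]
[[579.0, 92.0], [662.0, 75.0], [583.0, -296.0], [501.0, -276.0]]
```

View pics/crop.png

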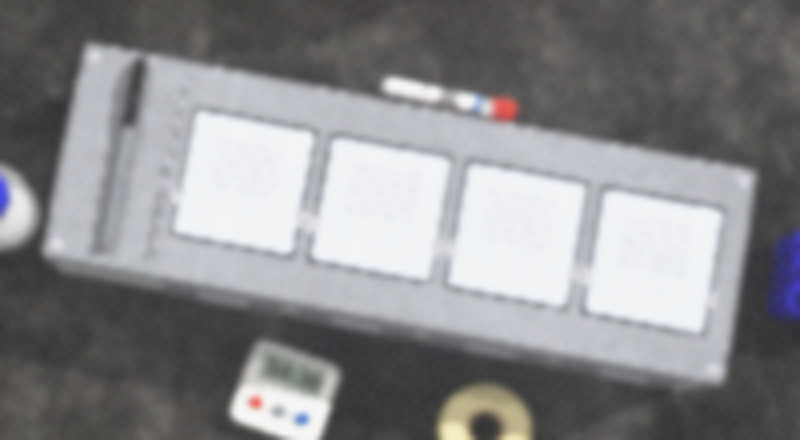

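The crop shows the four flaps clearly. The ribbed patches are on their far (upper) halves, the pen is left of them, and the tube is just behind the chest.

Run:
```python
from h import *
c=capture("top")
q=np.array([[(195,112),(315,130),(297,253),(176,235)],[(333,136),(451,157),(432,280),(312,260)],[(468,163),(586,184),(566,308),(448,288)],[(605,188),(721,209),(703,332),(584,312)]],float)
W=np.array([onplane(c,(a+.5)/4-.5+[255,125],100)[:,:2] for a in q]); ce=W.mean(1)
print(np.linalg.norm(W-np.roll(W,-1,1),axis=2).round(0))
d=ce[0]-ce[3]; print(np.linalg.norm(d)/3); ey=d/np.linalg.norm(d); ex=np.array([ey[1],-ey[0]])
print("ex",ex,"yaw",np.degrees(np.arctan2(ex[1],ex[0])))
mid=ce.mean(0)
p=[mid+ey*k*np.linalg.norm(d)/3+ex*11 for k in(1.5,.5,-.5,-1.5)]  # flap centre is +19 from hinge, press +30
print("press",np.round(p,1))
from scipy.spatial.transform import Rotation as Ro
s=sensors.get_state(); r=s["tcp_rot"]; R=Ro.from_quat([r[1],r[2],r[3],r[0]]).as_matrix(); print(R.round(3)); print(s["eef_pos"])
print(np.degrees(np.arctan2(R[1,1],R[0,1])))
# chest outer corners
k=onplane(c,(np.array([(90,45),(755,172),(722,383),(45,257)])+.5)/4-.5+[255,125],100); print(k.round(0))
# side-view check of press points
cs=capture("side"); im=cs["img"].copy()
for a in np.c_[np.array(p),[100]*4]:
    u=proj(cs,[a])[0]; cv2.circle(im,tuple(int(x) for x in u),1,(255,0,0),-1)
cv2.imwrite("pics/side1.png",cv2.resize(im[130:270,230:380],None,fx=4,fy=4)[...,::-1])
```

```text
[[83. 86. 83. 86.]
 [82. 86. 83. 87.]
 [82. 87. 81. 87.]
 [81. 86. 82. 87.]]
94.4960700895097
ex [ 0.97833026 -0.20705046] yaw -11.949557485962922
press [[ 621.4   34.7]
 [ 601.8  -57.8]
 [ 582.2 -150.2]
 [ 562.7 -242.7]]
[[-0.896  0.445 -0.001]
 [ 0.445  0.896 -0.001]
 [ 0.    -0.001 -1.   ]]
[255.53134411 514.77894653 249.74664584]
63.59788194549794
[[ 708.  142.  100.]
 [ 612. -314.  100.]
 [ 467. -283.  100.]
 [ 562.  174.  100.]]
```

View pics/side1.png

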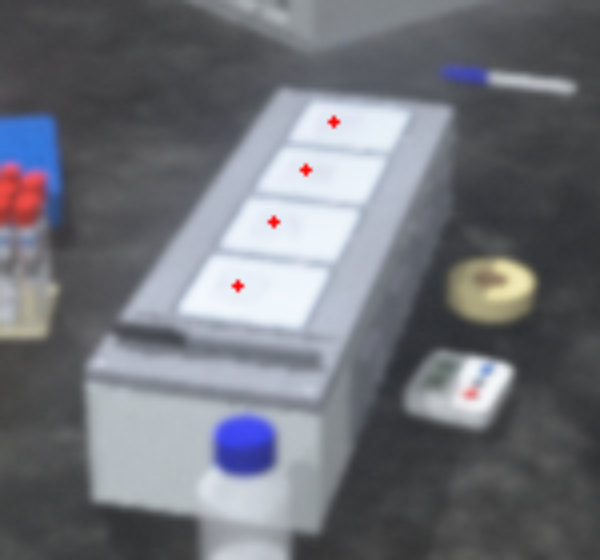

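The projected press points land on the ribbed patches in both views. I'm moving above flap a with the fingers shut.

>>> drive_tool(
  moves=[
    [[366,-480,0,0,0,8,0],[366,-480,0,0,0,14.4,0],[366,-480,0,0,0,14.4,0],[366,-480,0,0,0,14.4,0],[366,-480,0,0,0,14.4,0],[366,-480,0,0,0,14.4,0],[366,-480,0,0,0,14.4,0],[366,-480,0,0,0,14.4,0],[366,-480,0,0,0,14.4,0],[366,-480,0,0,0,14.4,0]],
  ],
)

```text
t: 1.25
eef_pos: [559.1, 116.5, 250.4]
tcp_rot: [0.0, 0.105, 0.995, 0.0]
contact_force: [0.5, 0.1, 1.0]
opening: 0.1
gripper_force: 0.0
```

>>> drive_tool(
  moves=[
    [[62,-82,0,0,0,0,0],[62,-82,0,0,0,0,0],[62,-82,0,0,0,0,0],[62,-82,-40,0,0,0,0],[62,-82,-80,0,0,0,0],[62,-82,-110,0,0,0,0],[62,-82,-120,0,0,0,0],[62,-82,-120,0,0,0,0]],
  ],
)

```text
t: 2.05
eef_pos: [619.1, 36.8, 128.9]
tcp_rot: [-0.002, 0.104, 0.995, 0.0]
contact_force: [-0.4, 0.8, -0.5]
opening: 0.2
gripper_force: 0.0
```

Run:
```python
from h import *
c=capture("side"); im=c["img"]; cv2.imwrite("pics/side2.png",cv2.resize(im[130:270,230:380],None,fx=4,fy=4)[...,::-1])
s=sensors.get_state(); print(s["eef_pos"],s["contact_force"])
```

```text
[620.41368634  36.67012965 130.70942249] [ 0.28412573 -0.56268366  0.24096975]
```

View pics/side2.png

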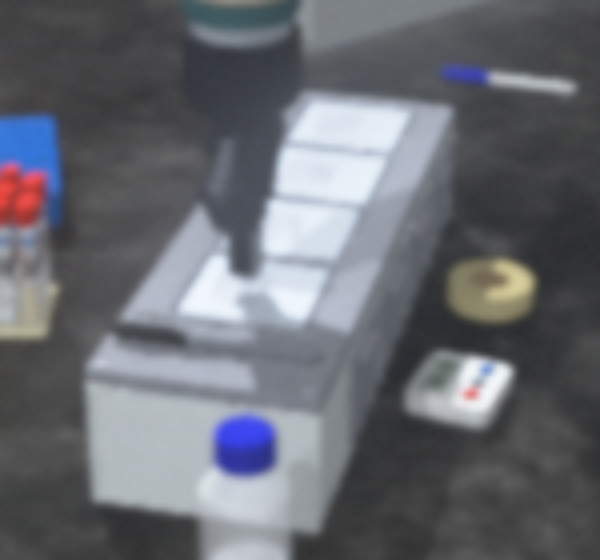

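The shut fingertips hang about 10 mm above flap a's patch, at crop (245,272). Now I press gently in small steps.

>>> drive_tool(
  moves=[
    [[0,0,-4,0,0,0,0],[0,0,-8,0,0,0,0],[0,0,-9,0,0,0,0],[0,0,-10,0,0,0,0],[0,0,-11,0,0,0,0],[0,0,-12,0,0,0,0],[0,0,-12,0,0,0,0]],
  ],
)

```text
t: 2.8
eef_pos: [620.4, 36.3, 118.5]
tcp_rot: [0.0, 0.105, 0.995, 0.0]
contact_force: [0.6, -0.1, 0.7]
opening: 0.1
gripper_force: 0.4
```

>>> drive_tool(
  moves=[
    [[0,0,-1,0,0,0,0],[0,0,-2,0,0,0,0],[0,0,-2,0,0,0,0]],
  ],
)

```text
t: 3.1
eef_pos: [620.4, 36.3, 118.4]
tcp_rot: [0.001, 0.104, 0.995, 0.0]
contact_force: [-2.7, 0.3, 10.4]
opening: 0.2
gripper_force: 5.2
```

>>> drive_tool(
  moves=[
    [[0,0,-1,0,0,0,0],[0,0,-2,0,0,0,0],[0,0,-2,0,0,0,0]],
  ],
)

```text
t: 3.4
eef_pos: [620.5, 36.3, 118.3]
tcp_rot: [0.001, 0.104, 0.995, 0.0]
contact_force: [-6.0, 0.6, 19.5]
opening: -0.0
gripper_force: 9.6
```

At 20 N flap a hasn't moved, so it is firm. Next is flap b.

>>> drive_tool(
  moves=[
    [[0,0,12,0,0,0,0],[0,0,22,0,0,0,0],[-10,-46,22,0,0,0,0],[-19,-92,22,0,0,0,0],[-19,-92,14,0,0,0,0],[-19,-92,8,0,0,0,0],[-19,-92,4,0,0,0,0],[-19,-92,3,0,0,0,0],[-19,-92,2,0,0,0,0],[-19,-92,2,0,0,0,0]],
  ],
)

```text
t: 4.4
eef_pos: [601.3, -54.7, 116.2]
tcp_rot: [-0.0, 0.104, 0.995, 0.0]
contact_force: [1.0, 0.6, -0.2]
opening: -0.3
gripper_force: 0.0
```

>>> drive_tool(
  moves=[
    [[0,0,-1,0,0,0,0],[0,0,-2,0,0,0,0],[0,0,-2,0,0,0,0]],
  ],
)

```text
t: 4.7
eef_pos: [601.4, -55.2, 114.4]
tcp_rot: [0.0, 0.104, 0.995, 0.0]
contact_force: [0.5, 1.2, -0.2]
opening: 0.1
gripper_force: 0.4
```

>>> drive_tool(
  moves=[
    [[0,0,-1,0,0,0,0],[0,0,-2,0,0,0,0],[0,0,-3,0,0,0,0],[0,0,-4,0,0,0,0],[0,0,-4,0,0,0,0]],
  ],
)

```text
t: 5.2
eef_pos: [601.1, -55.8, 110.1]
tcp_rot: [-0.0, 0.105, 0.995, -0.0]
contact_force: [0.3, 0.0, 1.3]
opening: 0.3
gripper_force: 0.3
```

Run:
```python
from h import *
c=capture("side"); im=c["img"]; cv2.imwrite("pics/side3.png",cv2.resize(im[130:270,230:380],None,fx=4,fy=4)[...,::-1])
s=sensors.get_state(); print(s["eef_pos"],s["contact_force"])
```

```text
[601.15382973 -55.80583628 110.14393675] [ 0.08399603 -0.12205956  0.17935207]
```

View pics/side3.png

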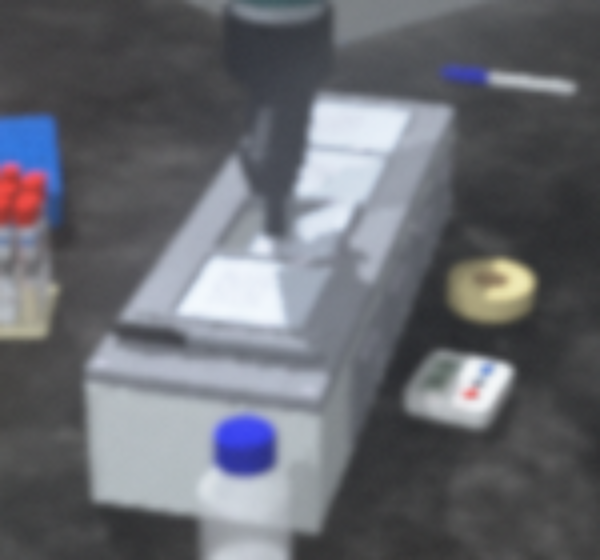

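Flap b swings: its far half has sunk around (255,240) under the fingertip with almost no force. I'm pushing it on down to the stop.

>>> drive_tool(
  moves=[
    [[0,0,-3,0,0,0,0],[0,0,-6,0,0,0,0],[0,0,-9,0,0,0,0],[0,0,-12,0,0,0,0],[0,0,-14,0,0,0,0],[0,0,-16,0,0,0,0],[0,0,-16,0,0,0,0]],
  ],
)

```text
t: 5.95
eef_pos: [601.2, -55.6, 93.9]
tcp_rot: [-0.0, 0.105, 0.995, 0.0]
contact_force: [0.4, 0.1, 0.1]
opening: 0.1
gripper_force: 0.2
```

>>> drive_tool(
  moves=[
    [[0,0,-2,0,0,0,0],[0,0,-4,0,0,0,0],[0,0,-5,0,0,0,0],[0,0,-6,0,0,0,0],[0,0,-6,0,0,0,0]],
  ],
)

```text
t: 6.45
eef_pos: [602.8, -56.0, 89.3]
tcp_rot: [0.002, 0.105, 0.995, -0.0]
contact_force: [1.7, 0.1, 4.6]
opening: 0.1
gripper_force: 2.3
```

>>> drive_tool(
  moves=[
    [[0,0,-1,0,0,0,0],[0,0,-2,0,0,0,0],[0,0,-3,0,0,0,0],[0,0,-3,0,0,0,0]],
  ],
)

```text
t: 6.85
eef_pos: [604.0, -56.3, 87.1]
tcp_rot: [0.003, 0.105, 0.995, -0.0]
contact_force: [3.0, -0.5, 6.2]
opening: -0.2
gripper_force: 3.4
```

>>> drive_tool(
  moves=[
    [[-1,0,-1,0,0,0,0],[-2,0,-2,0,0,0,0],[-3,0,-3,0,0,0,0],[-3,0,-3,0,0,0,0]],
  ],
)

```text
t: 7.25
eef_pos: [604.2, -56.5, 86.4]
tcp_rot: [0.007, 0.105, 0.994, -0.0]
contact_force: [5.6, 0.5, 14.0]
opening: 0.1
gripper_force: 6.1
```

It's at the stop: 14 N and no further travel. Now I retract, drifting slightly away from the flap face, then straight up and clear.

>>> drive_tool(
  moves=[
    [[5,0,5,0,0,0,0],[8,0,12,0,0,0,0],[8,0,35,0,0,0,0],[8,0,70,0,0,0,0],[8,0,110,0,0,0,0],[8,0,150,0,0,0,0],[-40,30,160,0,0,0,0],[-80,60,160,0,0,0,0],[-120,90,160,0,0,0,0],[-150,120,160,0,0,0,0]],
  ],
)

```text
t: 8.25
eef_pos: [445.0, 65.0, 241.6]
tcp_rot: [-0.002, 0.105, 0.994, -0.0]
contact_force: [-0.1, 1.0, 0.1]
opening: -0.0
gripper_force: 0.0
```

>>> drive_tool(
  moves=[
    [[-30,40,0,0,0,0,0],[-60,80,0,0,0,0,0],[-90,120,0,0,0,0,0],[-120,160,0,0,0,0,0],[-120,200,0,0,0,0,0],[-120,200,0,0,0,0,0]],
  ],
)

```text
t: 8.85
eef_pos: [326.5, 267.8, 242.0]
tcp_rot: [-0.001, 0.102, 0.995, 0.001]
contact_force: [-0.0, -0.5, -0.7]
opening: -0.0
gripper_force: 0.0
```

Run:
```python
from h import *
a=capture("side")["img"][130:270,230:380]; b=capture("top")["img"][120:240,250:460]
cv2.imwrite("pics/end.png",np.hstack([cv2.resize(a,(375,350)),cv2.resize(b,(420,350))])[...,::-1])
s=sensors.get_state(); print(s["t"],s["eef_pos"],s["contact_force"])
```

```text
8.95 [327.11339791 264.28863346 241.65419049] [ 0.31817738 -0.84856416  0.40814128]
```

View pics/end.png

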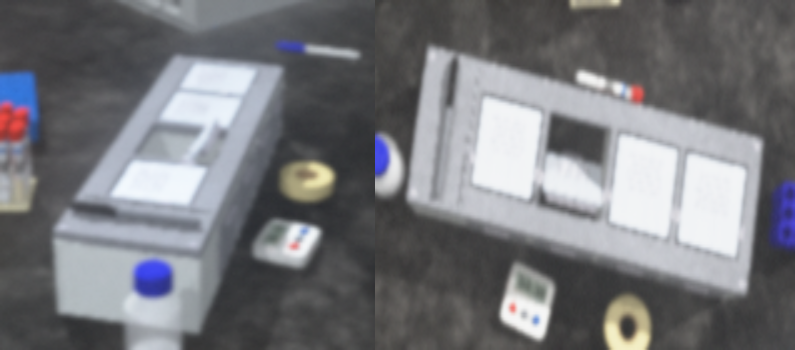

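Flap b stands wide open (right view, around (575,175)). The other three flaps are shut and the loose objects haven't moved.

```bash
python3 -c "
from bench import bot
print(bot.close_job())"
```

```text
the job is handed in; nothing more can be done
None
```

Flap b (second from the left) was the one that rocked: I pushed it down to its stop and left it standing open, with nothing else disturbed, and handed the job in (flap a was pressed first and held firm; c and d did not need testing).

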